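# Clamp a stone blank in the carver's four-station bank

### The job

Stand the round-topped stone blank upright in the channel of the one empty station of the clamping bank, flat on the channel floor with its long side along the channel. Then turn that station's knob clockwise until the jaw has pushed the blank against the back stop and clamps it firmly with about 15 newtons (never above 26, the stone would chip), and let go. Do not touch the three loaded stations or their knobs, and leave the other things on the bench where they are.

Things in the scene. Friction and masses are not known exactly. Their poses are not given: they have to be found in the camera images.
- blank: The stone blank to clamp: pale marble, 30 mm (x) by 20 mm (y) by 48 mm tall, 80 g; a box 33 mm high topped by a half round of 15 mm radius (an arch when seen along y). Loose, standing on a 6 mm thick wooden board. Origin: centre of its underside. Grip it across its two flat arched faces (along y, 20 mm).
- station: The empty one of four like stations side by side along y, 58 mm apart in any order, on a 12 mm plate. Origin: centre of underside, 12 mm above the table; x runs from knob to back stop, z up. Bed 140 x 54 x 20 mm; its top is the channel floor, between two rails 8 mm high, 24 mm apart, at x = 2 to 42 mm. At x = -68 to -24 mm the gear head, 42 mm wide, top 54 mm above the origin, carries the knob.
- seat (a point): Point on the empty station's channel floor, midway across, 20 mm from the station's origin along its x; axes as the station's. A blank set down centred here fits (3 mm to spare either way lengthwise, 2 mm sideways). The back stop beyond it (22 mm wide, 30 mm high) is adjustable and not measured: its face is somewhere 18 to 24 mm from this point along +x.
- knob (a joint): Angle of the empty station's knob, rad: 0 to 0.15 at first, at most 2.2; grows clockwise seen from above; moves the jaw 11 mm per rad. At 0 the bar lies along station x. A friction of 0.32 N m as it turns also holds it where it is left (with the wrist at rest only 0.1 to 0.2 of it shows). Clamping adds 0.011 N m per newton, at rest too; first load to 15 N takes 0.15 to 0.2 rad.
- knob_grip (a point): On the axis of the empty station's knob, at mid height of its grip: 72 mm above the station's origin, 46 mm from it towards -x. The grip is an upright black plastic bar 28 mm long, 12 mm wide and 26 mm high (top 13 mm above this point) on a disc of 28 mm diameter. The point's x axis lies along the bar and turns with it.
- jaw: The empty station's sprung steel jaw, 18 mm wide, 10 to 30 mm above the channel floor; its origin is the middle of the face that presses the blank; it starts 18 to 20 mm from the seat point, on the knob's side.
- station_a: A loaded station, built as the empty one, holding a plain block 36 mm high clamped; not to be touched. Origin and axes as the empty station's.
- knob_a_end (a point): End of the bar of station_a's knob, 14 mm from its axis, mid height; the bar may stand at any angle. The knob is like the one to turn; not to be touched.
- station_b: A loaded station, built as the empty one, holding a block with a round boss, 42 mm high clamped; not to be touched. Origin and axes as the empty station's.
- knob_b_end (a point): End of the bar of station_b's knob, 14 mm from its axis, mid height; the bar may stand at any angle. The knob is like the one to turn; not to be touched.
- station_c: A loaded station, built as the empty one, holding a low grey block 30 mm high clamped; not to be touched. Origin and axes as the empty station's.
- knob_c_end (a point): End of the bar of station_c's knob, 14 mm from its axis, mid height; the bar may stand at any angle. The knob is like the one to turn; not to be touched.
- disc: A loose marble disc, 38 mm diameter, 18 mm high, on the wooden board; a bystander. Origin: centre of its underside.
- block: A loose marble block 34 x 30 x 26 mm on the wooden board; a bystander. Origin: centre of its underside.
- jar: An amber jar, 52 mm diameter, 60 mm high, on the table; a bystander. Origin: centre of its underside.
- bottle: A small amber bottle, 40 mm diameter, 90 mm high, on the table; a bystander. Origin: centre of its underside.
- dish: A white bowl, 90 mm diameter, 30 mm high; a bystander. Origin: centre of its underside.
Things that resemble listed ones, but are neither listed nor needed, are in the scene too. What is shaped like the blank but blue, pink or turquoise is not meant.

How it is judged:
On the way, in this order (a step that is already met when the one before it is completed fails the run):
1. the blank stands, released, in the empty station's channel (y of blank in the frame of station between -0.004 and 0.004 m and x of blank in the frame of station between 0.008 and 0.032 m and z of blank in the frame of station between 0.017 and 0.023 m and angle between the x axis of blank and the x axis of station, either way round below 0.15 rad and angle between blank's own z axis and vertical below 0.06 rad and contact force between each of the fingers, the arm and blank below 0.1 N), for 0.2 s.
2. the knob has been turned until the jaw clamps the blank with 9 to 21 N (y of blank in the frame of station between -0.004 and 0.004 m and x of blank in the frame of station between 0.008 and 0.032 m and z of blank in the frame of station between 0.017 and 0.023 m and angle between the x axis of blank and the x axis of station, either way round below 0.15 rad and angle between blank's own z axis and vertical below 0.06 rad and contact force between jaw and blank between 9 and 21 N), for 0.2 s.
At the end, for the whole second after the job is handed in: The blank stands at rest in the channel of the empty station, flat on its floor (within 3 mm), upright within 0.06 rad, along the channel within 0.15 rad and within 4 mm of its middle, clamped by the jaw against the back stop with 9 to 21 N (all of step 2 and linear speed of blank below 0.01 m/s); the robot touches nothing.
It fails at once if the blank is squeezed by the jaw with more than 26 N (contact force between jaw and blank above 26 N).
It fails at once if a loaded station or its knob is touched by the robot (over 0.5 N), or the knob's end moves 3 mm (contact force between any of the fingers, the arm and station_a above 0.5 N or distance of knob_a_end from where it was at the start of the episode above 0.003 m).
It fails at once if a loaded station or its knob is touched by the robot (over 0.5 N), or the knob's end moves 3 mm (contact force between any of the fingers, the arm and station_b above 0.5 N or distance of knob_b_end from where it was at the start of the episode above 0.003 m).
It fails at once if a loaded station or its knob is touched by the robot (over 0.5 N), or the knob's end moves 3 mm (contact force between any of the fingers, the arm and station_c above 0.5 N or distance of knob_c_end from where it was at the start of the episode above 0.003 m).
It fails at once if another thing on the bench is moved more than 20 mm (distance of any of disc, block, jar, bottle, dish from where it was at the start of the episode above 0.02 m).
It also fails if it takes over 72 s, if anything falls off the work surface, if the arm or the gripper's body presses on something with over 40 N, if the wrist force passes 120 N, or if a joint passes its speed limit or range.

### The arm

A 7-joint arm with a two-finger parallel gripper is mounted at the origin on the work surface. World frame = base frame: x ahead of the robot, y to its left, z up, the work surface at z = 0. Lengths are in m, angles in rad, forces in N, time in s.
With the tool pointing down it reaches from about 0.4 to 0.875 m from the base axis. Payload 6.5 kg.
Tool frame: the origin (TCP) lies between the finger pads; the fingertips stand 11 mm ahead of it and the grasp point (between the pads) lies 8 mm behind it; z points along the fingers, y is the line along which they close (so a half turn about z gives the same grasp; the last joint's range is limited). The gripper opens to 88 mm and grips with 3 to 60 N. Pads are 18 mm wide; open, the fingers measure 123 mm over their backs; the gripper's body (75 mm by 187 mm) begins 45 mm behind the grasp point.
Start: joints at [-1.208, 0.536, -0.004, 1.538, 0.003, 1.067, -0.071], TCP at [0.27, 0.591, 0.25] pointing down, gripper open.
Joint ranges: [-2.7, 2.7], [-0.37, 2.16], [-1.27, 1.26], [0.24, 2.4], [-1.31, 4.45], [0.19, 1.91], [-2.76, 2.76]. Speed limits (rad/s): [2.39, 2.39, 3.14, 3.14, 3.14, 3.14, 3.14].

### API

Orientations are given as a rotation vector (axis times angle).
In Python, from rig import ctrl, snapshot, camera_model, search_frame, silhouettes, tip_of gives the robot as it stands.
- The arm moves only by the tool send_rows, never from a script. Its argument "targets" is one flat list of numbers, 7 for each row, row after row: the shift along the tool's x, y, z in cm, then the turn, a rotation vector about the tool's x, y, z in degrees, then the finger opening in cm, from 0 to 8.81. A call has 1 to 20 rows; each row shifts and turns the commanded pose from where the row before left it, along the tool's axes as they then stand; what a row does not reach is not made up. A row lasts 1/10 s, in which the tool goes at most 50 mm and 8.59 degrees, less where a joint would pass 70% of its speed; a pose out of reach is approached as far as the arm can. A call with a gripper value outside its range is refused whole. The fingers move at their own pace and stop on an object; "grip_force" is the grip in N (left out, the last holds). Time passes only in rows, so rows that do not move let the fingers close. It gives the time, the measured TCP pose, the force, the opening and the grip force at its end, in the units of the state.
- ctrl.read_state(): the state, without advancing time (a new reading comes with each control period).
- snapshot(name): name is "side" or "top"; returns the picture (400x640x3 uint8, red, green, blue); there is no depth.
- camera_model(name): a dict with "fovy" (degrees; the focal length in pixels is half the picture's height over the tangent of half this angle, whatever the lens; pixels are square), "cx", "cy" (the principal point, pixels), "dist_coeffs" ([k1, k2, p1, p2, k3] as OpenCV has them; the pictures are not rectified), "rvec" (rotation vector, rad) and "tvec" (3), from world to camera coordinates, as OpenCV has them. Camera axes: x right, y down, z forward; pixel columns grow to the right and rows downward; lengths in m; the calibration is good to about 2 mm. A picture is of the moment at which its call begins. camera_model takes no time and is no camera call.
- ctrl.finish_job(): hands the job in; it is judged then, once.
Trained networks look in the newest picture that a camera, given by its name, has taken for a name from the list of things; names that differ only in an ending like _2 or _b are one class to them, and where a whole thing is asked for, a point or a joint stands for the part that bears it (a point fixed in the world has none). Each returns a list of dicts, best first, with "p" (0 to 1); they miss things now and then, are a little off and sometimes report something else, mostly with a low value. They report only what shows in the picture. A call takes as long as a camera call. They do not tell look-alikes from the thing itself.
- search_frame(camera, target): "xy" ([column, row] in pixels, amid what is visible of it).
- silhouettes(camera, target): "region" (400x640 bool, what is visible of it) and "xy" ([column, row] in pixels, amid what is visible of it).
- tip_of(camera, target): "xy" ([column, row] in pixels: a listed point, or the origin of a listed thing).
The state is a dict: "time": time; "q": joint angles; "joint_velocities": joint speeds; "joint_efforts": joint torques, N m; "eef_pos": TCP position; "eef_rot": TCP orientation; "wrist_force": force on the tool from outside, world axes, zero at the start; "wrist_torque": the same for the moment, N m; "finger_gap": finger opening in m; "grasp_force": force on a finger pad.
Only numpy, scipy, OpenCV 4.12 (cv2) and the standard library are available. Lean on these libraries where they do the work, as an engineer would, in place of code of your own. Each camera call takes 0.05 s, during which the arm holds its last target. There are 200 camera calls.

## Working session

There is one attempt and no reset: what is moved stays moved. The work goes in short steps, Python scripts to look and compute and a tool call to move; the robot and the scene stay as the last step left them, time stands still between calls to the robot, and variables do not carry over. Pictures are saved under pics/ and viewed, at most 10 in all, crops included, and the job is handed in when it is done.

Besides the shell and the picture viewer there is one more tool, called after "Request:" in YAML: its name, and indented under it one key for each argument. send_rows: Moves the arm, as the interface text tells. Its arguments: {"type":"object","properties":{"targets":{"type":"array"},"grip_force":{"type":"number"}},"required":["targets"]}

```bash
ls; mkdir -p pics
python3 - <<'E'
from rig import *
import cv2
for n in ("side","top"):
    im=snapshot(n); cv2.imwrite(f"pics/{n}0.png",im[:,:,::-1])
    m=camera_model(n); print(n,m)
    for t in ("blank","station","seat","knob_grip","jaw","station_a","station_b","station_c","disc","block","knob_a_end"):
        f=tip_of if t in("seat","knob_grip","jaw","knob_a_end","blank","station") else search_frame
        print(t,[(round(d["p"],2),[round(float(v)) for v in d["xy"]]) for d in f(n,t)][:5])
s=ctrl.read_state(); print(s["eef_pos"],s["eef_rot"],s["time"])
E
```

```text
pics
side {'fovy': 46.42248022459984, 'cx': 321.52486691702853, 'cy': 202.5779180687377, 'dist_coeffs': array([-0.05353775,  0.        ,  0.        ,  0.        ,  0.        ]), 'rvec': array([ 0.367564  , -2.75132847,  1.24878718]), 'tvec': array([0.52296235, 0.15834603, 1.04755573])}
blank [(0.69, [313, 258]), (0.69, [337, 179]), (0.69, [320, 202]), (0.67, [289, 294]), (0.61, [281, 254])]
station [(0.91, [320, 198]), (0.81, [338, 178]), (0.72, [310, 220])]
seat [(0.86, [332, 171])]
knob_grip [(0.45, [356, 159])]
jaw [(0.54, [338, 164])]
station_a [(0.81, [352, 170]), (0.76, [332, 180]), (0.67, [329, 189]), (0.63, [313, 214])]
station_b [(0.81, [352, 170]), (0.76, [332, 180]), (0.67, [329, 189]), (0.63, [313, 214])]
station_c [(0.81, [352, 170]), (0.76, [332, 180]), (0.67, [329, 189]), (0.63, [313, 214])]
disc [(0.63, [247, 380])]
block [(0.67, [304, 336])]
knob_a_end [(0.56, [343, 182])]
top {'fovy': 53.60142794627002, 'cx': 318.60993701222344, 'cy': 195.2721193377712, 'dist_coeffs': array([-0.02961121,  0.        ,  0.        ,  0.        ,  0.        ]), 'rvec': array([ 2.11714008, -2.10843088,  0.18379718]), 'tvec': array([0.01955655, 0.55150023, 1.13013904])}
blank [(0.65, [259, 262]), (0.62, [254, 196]), (0.58, [292, 204]), (0.42, [288, 181])]
station [(0.81, [333, 191]), (0.73, [389, 202]), (0.55, [354, 190])]
seat [(0.91, [389, 190])]
knob_grip [(0.46, [387, 212]), (0.39, [368, 199])]
jaw [(0.6, [190, 194]), (0.49, [273, 140])]
station_a [(0.84, [348, 192]), (0.83, [368, 200]), (0.72, [388, 200]), (0.6, [332, 192])]
station_b [(0.84, [348, 192]), (0.83, [368, 200]), (0.72, [388, 200]), (0.6, [332, 192])]
station_c [(0.84, [348, 192]), (0.83, [368, 200]), (0.72, [388, 200]), (0.6, [332, 192])]
disc [(0.44, [186, 192])]
block [(0.44, [222, 218])]
knob_a_end [(0.49, [353, 206])]
[0.27025913 0.59113725 0.24971692] [ 6.68440658e-01  3.06964533e+00 -4.25376146e-05] 1.2
```

Run:
```python
import cv2
a=cv2.imread("pics/side0.png");b=cv2.imread("pics/top0.png")
cv2.imwrite("pics/s1.png",cv2.resize(a[110:400,200:440],None,fx=2.05,fy=2.05,interpolation=cv2.INTER_CUBIC)) 
cv2.imwrite("pics/t1.png",cv2.resize(b[120:300,160:430],None,fx=2.96,fy=2.96,interpolation=cv2.INTER_CUBIC))
```

```text
(no output)
```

View pics/s1.png

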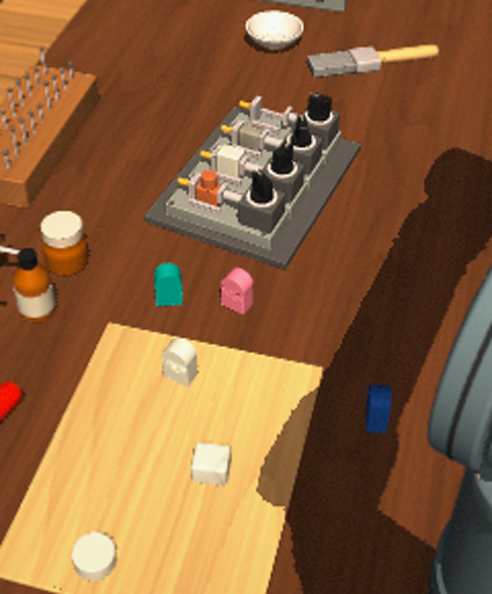

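View pics/t1.png

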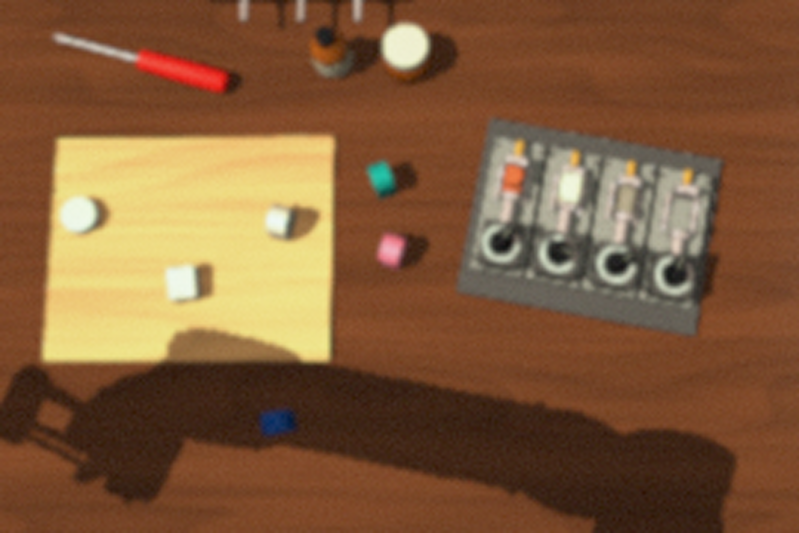

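The side picture shows the white blank at about (288, 287), with the empty station furthest back and its knob near (356, 160). The top picture puts the blank at (255, 195), and the empty station is the rightmost one, with its knob near (388, 213). The pink, teal and blue arches are decoys. Next I'll fit the blank and the bank to their silhouettes.

```bash
cat > h.py <<'E'
from rig import *
import numpy as np, cv2
from scipy.optimize import minimize
CM={n:camera_model(n) for n in("side","top")}
def K(n):
    m=CM[n]; f=200/np.tan(np.radians(m["fovy"]/2)); return np.array([[f,0,m["cx"]],[0,f,m["cy"]],[0,0,1.]])
def proj(n,P):
    m=CM[n]; return cv2.projectPoints(np.asarray(P,float).reshape(-1,3),m["rvec"],m["tvec"],K(n),m["dist_coeffs"])[0][:,0]
def on_plane(n,uv,z):
    m=CM[n]; R=cv2.Rodrigues(m["rvec"])[0]; u=cv2.undistortPoints(np.array([[uv]],float),K(n),m["dist_coeffs"])[0,0]
    d=R.T@np.array([*u,1]); c=-R.T@m["tvec"]; return c+d*(z-c[2])/d[2]
def place(P,p,z0):
    c,s=np.cos(p[2]),np.sin(p[2]); P=np.asarray(P,float)
    return np.c_[p[0]+c*P[:,0]-s*P[:,1],p[1]+s*P[:,0]+c*P[:,1],P[:,2]+z0]
def box(x0,x1,y0,y1,z0,z1): return [(x,y,z) for x in(x0,x1) for y in(y0,y1) for z in(z0,z1)]
def cyl(x,y,r,z0,z1): return [(x+r*np.cos(t),y+r*np.sin(t),z) for t in np.arange(0,6.28,.3) for z in(z0,z1)]
t=np.linspace(0,np.pi,15)
BLANK=box(-.015,.015,-.01,.01,0,.033)+[(.015*np.cos(a),y,.033+.015*np.sin(a)) for a in t for y in(-.01,.01)]
STATION=[box(-.07,.07,-.027,.027,0,.02),box(-.068,-.024,-.021,.021,0,.054),cyl(-.046,0,.014,.054,.059)]
def raster(n,hulls,p,z0,S=8):
    im=np.zeros((400*S,640*S),np.uint8)
    for h in hulls:
        q=cv2.convexHull(((proj(n,place(h,p,z0))+.5)*S).astype(np.int32)); cv2.fillConvexPoly(im,q,255)
    return cv2.resize(im,(640,400),interpolation=cv2.INTER_AREA)/255.
def fit(masks,hulls,p0,z0,st=(.004,.004,.1)):
    def cost(p):
        return sum(np.abs(raster(n,hulls,p,z0)-m).sum()/m.sum() for n,m in masks.items())
    r=minimize(cost,p0,method="Nelder-Mead",options=dict(initial_simplex=[p0]+[np.array(p0)+np.eye(3)[i]*st[i] for i in range(3)],maxiter=90,xatol=1e-4,fatol=1e-3))
    return r.x,r.fun
def pick(n,t,uv,f=silhouettes):
    return min(f(n,t),key=lambda d:np.hypot(*(np.array(d["xy"])-uv)))
E
python3 - <<'E'
from h import *
for n in CM: snapshot(n)
B={n:pick(n,"blank",uv) for n,uv in(("side",(288,286)),("top",(254,195)))}
for n in B: print(n,B[n]["xy"],B[n]["region"].sum(),on_plane(n,B[n]["xy"],.03))
p0=list(on_plane("top",B["top"]["xy"],.04)[:2])
M={n:B[n]["region"] for n in B}
for y in(0,.5,1,1.57,2.1,2.6): print("blank",*fit(M,[BLANK],p0+[y],.006))
for n in M: print(n,fit({n:M[n]},[BLANK],p0+[.3],.006))
D={n:[(d["p"],d["xy"],int(d["region"].sum())) for d in silhouettes(n,"station")] for n in CM}; print(D)
for n in CM:
  for t,z in(("seat",.032),("knob_grip",.084),("station",.012)):
    for d in tip_of(n,t): print(n,t,round(d["p"],2),np.round(d["xy"],1),np.round(on_plane(n,d["xy"],z),4))
for n in CM: 
  for d in silhouettes(n,"knob_grip"): print(n,"knobsil",round(d["p"],2),d["xy"],d["region"].sum(),np.round(on_plane(n,d["xy"],.084),4))
E
```

```text
side [286.8, 284.9] 314 [0.5597104  0.21467494 0.03      ]
top [292.9, 207.2] 85 [0.51884304 0.10007468 0.03      ]
blank [ 0.52708912  0.10276005 -0.16866917] 2.072997156899478
blank [ 0.52775358  0.10244824 -0.16315715] 2.0704261712178313
blank [0.52669948 0.10215    1.01899611] 2.3468522395844813
blank [0.52661861 0.10244213 1.85875769] 1.9462167662119174
blank [0.52630474 0.10229403 1.84788399] 1.9433338475892419
blank [0.52700083 0.1025595  1.84103526] 1.9506032221805922
side (array([ 2.40253262, -1.61342893,  1.28657407]), np.float64(1.0))
top (array([ 0.52738997,  0.10260766, -0.20654352]), np.float64(0.14029988465974624))
{'side': [(0.93, [350.4, 168.5], 738), (0.88, [314.0, 214.7], 1498), (0.56, [323.2, 194.6], 874), (0.56, [329.1, 179.8], 704)], 'top': [(0.82, [347.8, 192.6], 808), (0.81, [331.8, 187.7], 803), (0.65, [386.1, 200.6], 832), (0.6, [365.9, 199.3], 870)]}
side seat 0.9 [328.8 170.5] [ 0.5716 -0.1892  0.032 ]
side knob_grip 0.44 [355.6 158.4] [ 0.5009 -0.1928  0.084 ]
side knob_grip 0.36 [334.5 130.7] [ 0.5862 -0.3081  0.084 ]
side knob_grip 0.19 [331.  189.8] [ 0.5318 -0.0498  0.084 ]
side station 0.85 [338.9 179.4] [ 0.5412 -0.1834  0.012 ]
side station 0.74 [319.8 202.7] [ 0.5664 -0.0762  0.012 ]
side station 0.57 [328.3 192. ] [ 0.5559 -0.1236  0.012 ]
top seat 0.72 [387.5 189.5] [ 0.5739 -0.1875  0.032 ]
top seat 0.22 [297.5 143.5] [0.7203 0.0892 0.032 ]
top knob_grip 0.66 [387.9 212.1] [ 0.4966 -0.1786  0.084 ]
top station 0.93 [367.7 199.7] [ 0.5458 -0.1288  0.012 ]
top station 0.77 [351.6 191.7] [ 0.5709 -0.0795  0.012 ]
top station 0.68 [383.4 200.8] [ 0.5425 -0.1771  0.012 ]
top station 0.58 [329.8 190.9] [ 0.5733 -0.012   0.012 ]
side knobsil 0.58 [356.1, 160.9] 105 [ 0.4973 -0.1822  0.084 ]
top knobsil 0.56 [390.2, 213.6] 59 [ 0.4922 -0.1851  0.084 ]
```

Run:
```python
from h import *
ims={n:snapshot(n) for n in CM}
im=cv2.cvtColor(ims["top"],cv2.COLOR_RGB2HSV)
m0=np.zeros((400,640),bool); win=np.s_[180:210,240:270]
m0[win]=(im[win][...,1]<75)
print(im[185:205,245:265,1])
nl,lab,st,ce=cv2.connectedComponentsWithStats(m0.astype(np.uint8)); print(st[1:],ce[1:])
top=lab==1+np.argmax(st[1:,4])
side=pick("side","blank",(288,286))["region"]
p0=list(on_plane("side",(287,285),.03)[:2])
for y in(-.6,-.2,.2,.6): print("blank",*fit({"top":top,"side":side},[BLANK],p0+[y],.006),*fit({"side":side},[BLANK],p0+[y],.006))
print(fit({"top":top},[BLANK],p0+[-.2],.006))
four=[[(x,y+k*.058,z) for x,y,z in h] for k in range(4) for h in STATION]
bm=box(-.046-.014,-.046+.014,-.006,.006,.059,.085); four+=[[(x,y+k*.058,z) for x,y,z in bm] for k in range(4)]
U={n:np.any([d["region"] for d in silhouettes(n,"station")],axis=0) for n in CM}
for n in U: print(n,U[n].sum(),fit({n:U[n]},four,[.545,-.183,-.186],.012))
r=fit(U,four,[.545,-.183,-.186],.012); print(r)
for n in U:
  e=ims[n].copy(); R=raster(n,four,r[0],.012)>.5
  print(n,"diff",(R&~U[n]).sum(),(U[n]&~R).sum())
```

```text
[[115 116 116 114 120 115 113 115 116 116 115 118 117 116 113 116 115 117
  118 116]
 [118 118 119 116 116 116 116 115 116 119 116 116 116 117 119 114 116 115
  115 116]
 [121 123 122 118 122 119 118 119 117 121 118 121 116 119 121 116 119 118
  121 121]
 [125 123 122 124 123 121 118 120 117 118 118 119 117 120 121 128 125 118
  120 121]
 [126 125 124 129 127 118 102  95  90  92 102 110 118 121 129 133 129 128
  129 127]
 [124 124 129 125 125 103  76  63  57  63  69  76  88 109 121 134 135 132
  132 133]
 [123 123 126 122 108  79  48  35  38  42  48  54  58  70 102 124 140 139
  141 137]
 [116 116 120 114  93  48  23  20  21  23  30  42  43  51  86 122 136 136
  138 140]
 [116 115 119 111  80  26  10   9  11  13  19  34  42  54  87 117 130 141
  139 148]
 [117 119 115 111  73  18   7   8   8   9  10  25  33  43  82 126 138 140
  141 138]
 [116 117 115 108  71  25  13  10   8   9  11  20  24  46 105 129 141 149
  142 149]
 [119 115 116 110  79  40  24  21  18  17  19  27  32  70 113 135 141 144
  143 144]
 [113 116 112 107  90  62  45  36  33  29  35  38  43  87 124 141 145 142
  139 
[... 806 characters left out ...]
 -0.25610826] 0.548579180761438 [ 0.55903739  0.21457695 -0.26958932] 0.06976202944085647
blank [0.55770896 0.21956848 0.07896236] 0.5431554464553353 [ 0.55907864  0.21462718 -0.2813521 ] 0.07057659859195904
blank [0.55689658 0.21888152 0.55028417] 0.6391566189635528 [0.55877231 0.21484011 0.67558903] 0.1564205504160121
(array([ 0.55881908,  0.21984599, -0.28629835]), np.float64(0.34614048150905935))
side 3522 (array([ 0.54529957, -0.19203381, -0.1796541 ]), np.float64(0.08850474886149803))
top 2502 (array([ 0.54273394, -0.18771709, -0.17943478]), np.float64(0.38734189119292806))
(array([ 0.54399282, -0.18807547, -0.18282467]), np.float64(0.4955340667840515))
side diff 334 38
top diff 899 51
```

Request:
send_rows:
  targets: [-2,-1.06,0,0,0,0,4.5,-3.5,-1.84,0,0,0,0,4.5,-3.5,-1.84,0,0,0,0,4.5,-3.5,-1.84,0,0,0,0,4.5,-3.5,-1.84,0,0,0,0,4.5,-3.5,-1.84,0,0,0,0,4.5,-3.5,-1.84,0,0,0,0,4.5,-3.5,-1.84,0,0,0,0,4.5,-3.5,-1.84,0,0,0,0,4.5,-3.5,-1.84,0,0,0,0,4.5,-3.5,-1.84,0,0,0,0,4.5,-3.5,-1.84,1,0,0,0,4.5,-1.3,-0.7,3,0,0,-4,4.5,0,0,4,0,0,-4.5,4.5,0,0,2,0,0,0,4.5,0,0,0,0,0,0,4.5,0,0,0,0,0,0,4.5]

```text
time: 3.85
eef_pos: [0.5593, 0.2175, 0.1503]
eef_rot: [0.439, 3.11, 0.0]
wrist_force: [0.2, 0.8, 0.9]
finger_gap: 0.045
grasp_force: 0.0
```

```bash
cat >> h.py <<'E'
from scipy.spatial.transform import Rotation as Ro
def goto(xyz,yawy):
    """tool-frame shift (cm) and turn about tool z (deg, after shift) so that tool y lies along world angle yawy"""
    s=ctrl.read_state(); R=Ro.from_rotvec(s["eef_rot"]).as_matrix(); d=R.T@(np.array(xyz)-s["eef_pos"])*100
    a=np.arctan2(R[1,1],R[0,1]); t=(a-yawy+np.pi/2)%np.pi-np.pi/2
    print("t",round(s["time"],2),"pos",np.round(s["eef_pos"],4),"yawy",round(a,3),"tilt",np.round(R[:2,2],4),"q",np.round(s["q"],2),"gap",round(s["finger_gap"],4),"F",np.round(s["wrist_force"],1),"T",np.round(s["wrist_torque"],3))
    print("shift cm",np.round(d,2),"turn deg",round(np.degrees(t),2))
E
python3 - <<'E'
from h import *
goto((.559,.217,.030),np.pi/2-.28)
im=snapshot("side"); cv2.imwrite("pics/s2.png",cv2.resize(im[170:330,180:400],None,fx=3.4,fy=3.4,interpolation=cv2.INTER_CUBIC)[:,:,::-1])
im=snapshot("top")
E
```

```text
t 3.85 pos [0.5593 0.2175 0.1503] yawy 1.29 tilt [0.0004 0.0001] q [-0.49  0.57  0.07  1.76 -0.05  0.81  0.89] gap 0.045 F [0.2 0.8 0.9] T [ 0.044 -0.034 -0.009]
shift cm [ 1.000e-02 -6.000e-02  1.203e+01] turn deg -0.03
```

View pics/s2.png

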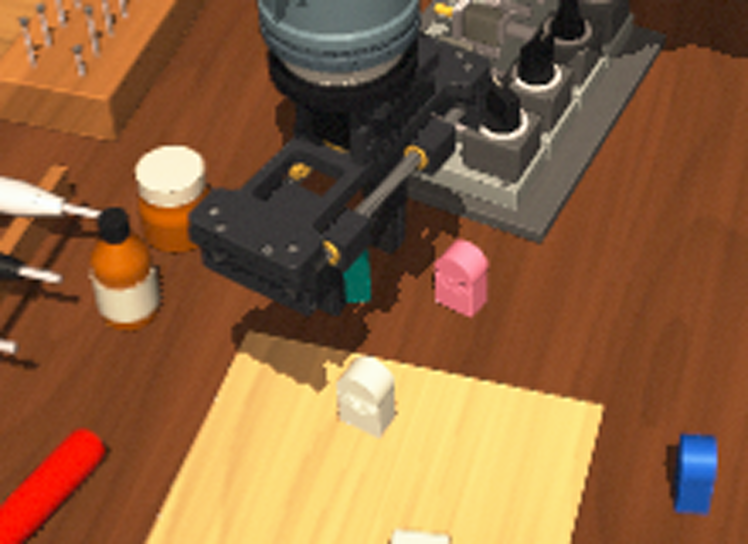

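Run:
```python
from h import *
im=snapshot("side")
side=pick("side","blank",(287,285))["region"]
for y in(-.28,.3,.9,1.3,1.8,2.3): print(y,fit({"side":side},[BLANK],[.559,.215,y],.006))
o=proj("side",[(.559,.2155,.006),(.659,.2155,.006),(.559,.3155,.006)]);print(o)
big=cv2.resize(im[255:305,255:320],None,fx=9,fy=9,interpolation=cv2.INTER_CUBIC)
def wire(yaw,col):
  for s in(-1,1):
    P=[(-.015,s*.01,0),(.015,s*.01,0)]+[(.015*np.cos(a),s*.01,.033+.015*np.sin(a)) for a in t]
    q=(proj("side",place(P,[.559,.2147,yaw],.006))-[255,255]+.5)*9
    cv2.polylines(big,[q.astype(np.int32)],True,col if s>0 else (0,0,0),1)
wire(-.28,(255,0,0))
cv2.imwrite("pics/s3.png",big[:,:,::-1])
```

```text
-0.28 (array([ 0.55886046,  0.21588591, -0.18008872]), np.float64(0.05615587927961152))
0.3 (array([ 0.55898263,  0.21581813, -0.19007513]), np.float64(0.05803675702255825))
0.9 (array([0.55834542, 0.21527693, 1.06189921]), np.float64(0.12856352572376914))
1.3 (array([0.55847518, 0.21545636, 1.06645001]), np.float64(0.13006331059069395))
1.8 (array([0.55856495, 0.2152792 , 1.13729175]), np.float64(0.1298297375376483))
2.3 (array([0.55894662, 0.21580235, 2.94759495]), np.float64(0.05695494498739936))
[[287.44269571 292.39577853]
 [243.62762403 282.47980666]
 [271.79901113 331.37113063]]
```

View pics/s3.png

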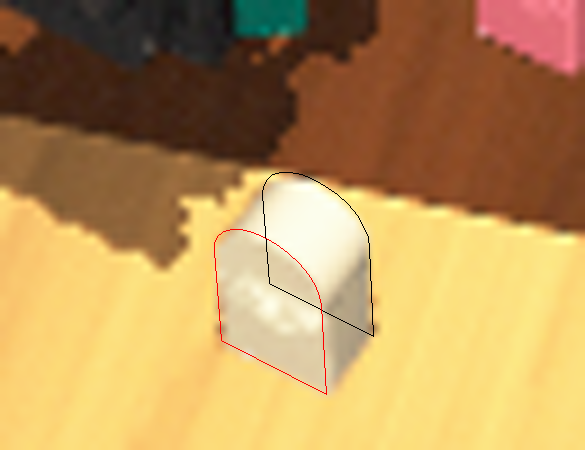

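The wireframe sits on the blank's arched face, so its position and yaw (about -0.25) are confirmed. I'll go down and grip it.

Request:
send_rows:
  targets: [0,0,3,0,0,-1.7,4.5,0,0,3,0,0,0,4.5,0,0,3,0,0,0,4.5,0,0,2,0,0,0,4.5,0,0,1,0,0,0,4.5,0,0,0,0,0,0,4.5,0,0,0,0,0,0,1.6,0,0,0,0,0,0,1.6,0,0,0,0,0,0,1.6,0,0,0,0,0,0,1.6,0,0,0,0,0,0,1.6,0,0,0,0,0,0,1.6]
  grip_force: 15

```text
time: 5.25
eef_pos: [0.5596, 0.2175, 0.0307]
eef_rot: [0.393, 3.116, 0.001]
wrist_force: [-1.0, -1.1, 7.0]
finger_gap: 0.0196
grasp_force: 15.0
```

Run:
```python
from h import *
goto((.559,.217,.030),np.pi/2-.25)
```

```text
t 5.25 pos [0.5596 0.2175 0.0307] yawy 1.32 tilt [0.0013 0.0006] q [-0.48  0.76  0.04  1.79 -0.05  0.6   0.92] gap 0.0196 F [-1.  -1.1  7. ] T [-0.088  0.224  0.04 ]
shift cm [ 0.05 -0.06  0.07] turn deg -0.05
```

Request:
send_rows:
  targets: [0,0,-1,0,0,0,1.6,0,0,-3,0,0,0,1.6,0,0,-5,0,0,0,1.6,-0.5,-1.8,-4,0,0,0,1.6,-1,-3.7,-1,0,0,0,1.6,-1,-3.8,0,0,0,0,1.6,-1,-3.8,0,0,0,0,1.6,-1,-3.8,0,0,0,0,1.6,-1,-3.8,0,0,0,0,1.6,-1,-3.8,0,0,0,0,1.6,-1,-3.8,0,0,0,0,1.6,-1,-3.8,0,0,0,0,1.6,-1,-3.8,0,0,0,0,1.6,-1.0,-2.8,0,0,0,0,1.6,-0.1,-0.8,0,0,0,-4,1.6,0,0,0,0,0,0,1.6,0,0,0,0,0,0,1.6]

```text
time: 6.95
eef_pos: [0.5635, -0.1908, 0.1699]
eef_rot: [-0.286, -3.128, -0.001]
wrist_force: [-0.5, 0.3, -0.8]
finger_gap: 0.0197
grasp_force: 15.0
```

Run:
```python
from h import *
goto((.5637,-.1936,.17),np.pi/2-.18)
ims={n:snapshot(n) for n in CM}
for n,im in ims.items():
  print(n,proj(n,[ctrl.read_state()["eef_pos"]]))
  for d in silhouettes(n,"blank"): print(n,round(d["p"],2),d["xy"],d["region"].sum())
im=ims["side"]; cv2.imwrite("pics/s4.png",cv2.resize(im[80:240,250:410],None,fx=3.7,fy=3.7,interpolation=cv2.INTER_CUBIC)[:,:,::-1])
```

```text
t 6.95 pos [ 0.5635 -0.1908  0.1699] yawy 1.389 tilt [-0.      0.0008] q [ 0.18  0.54  0.1   1.76 -0.07  0.85  1.7 ] gap 0.0197 F [-0.5  0.3 -0.8] T [0.102 0.008 0.009]
shift cm [-0.07 -0.27 -0.01] turn deg -0.13
side [[332.99250444 127.4756022 ]]
side 0.83 [281.7, 246.9] 252
side 0.66 [337.9, 128.0] 185
side 0.52 [314.4, 252.4] 251
side 0.49 [382.7, 308.5] 259
top [[396.39206769 182.70060574]]
```

View pics/s4.png

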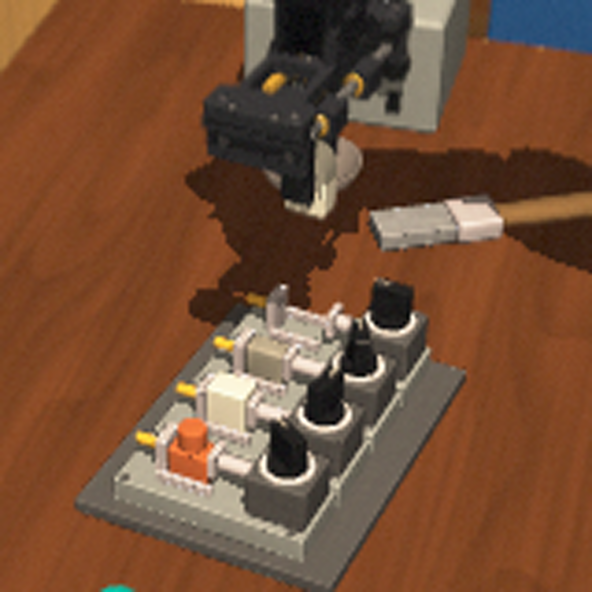

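Run:
```python
from h import *
four=[[(x,y+k*.058,z) for x,y,z in h] for k in range(4) for h in STATION]
bm=box(-.060,-.032,-.006,.006,.059,.085); four+=[[(x,y+k*.058,z) for x,y,z in bm] for k in range(4)]
im=snapshot("side")
ds=silhouettes("side","station"); print([(d["p"],d["xy"],d["region"].sum()) for d in ds])
U=np.any([d["region"] for d in ds],axis=0)
r=fit({"side":U},four,[.545,-.192,-.18],.012); print(r)
p=r[0]
out=[]
for n,img,(r0,c0),pp in(("side",im,(145,300),p),("top",cv2.imread("pics/top0.png")[:,:,::-1],(165,350),[.5437,-.1880,p[2]])):
  S=8; b=cv2.resize(img[r0:r0+65,c0:c0+70 if n=="side" else c0+50],None,fx=S,fy=S,interpolation=cv2.INTER_CUBIC).copy()
  def L(P,c,cl=True): cv2.polylines(b,[((proj(n,place(P,pp,.012))-[c0,r0]+.5)*S).astype(np.int32)],cl,c,1)
  L([(.002,-.012,.02),(.042,-.012,.02),(.042,.012,.02),(.002,.012,.02)],(255,0,0))
  L([(-.07,-.027,.02),(.07,-.027,.02),(.07,.027,.02),(-.07,.027,.02)],(0,255,0))
  L([(-.068,-.021,.054),(-.024,-.021,.054),(-.024,.021,.054),(-.068,.021,.054)],(0,0,255))
  L([(-.046+.014*np.cos(a),.014*np.sin(a),.059) for a in np.arange(0,6.28,.3)],(255,255,0))
  out.append(b)
cv2.imwrite("pics/o5.png",cv2.resize(np.hstack(out),(798,int(520*798/960)))[:,:,::-1])
```

```text
[(0.94, [312.3, 214.0], np.int64(1465)), (0.92, [351.0, 169.4], np.int64(692)), (0.67, [332.9, 182.0], np.int64(705)), (0.64, [327.6, 190.2], np.int64(877))]
(array([ 0.54392164, -0.19175193, -0.18926232]), np.float64(0.0530550284629981))
```

View pics/o5.png

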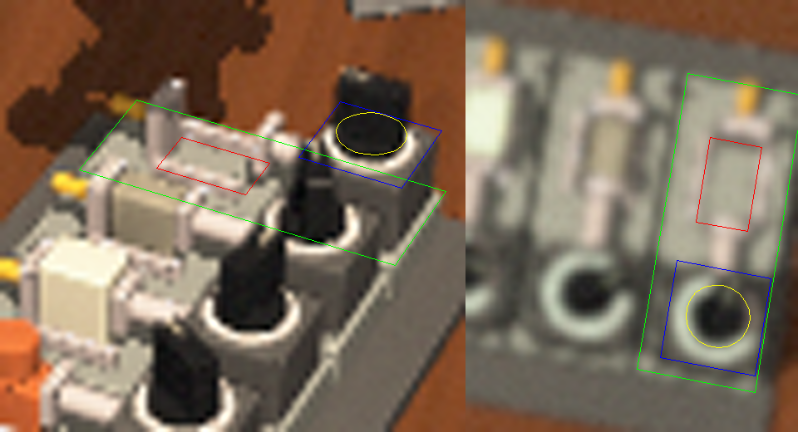

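Run:
```python
from h import *
im=snapshot("side"); out=[]
for n,img,(r0,c0),(hh,ww),pp in(("side",im,(150,310),(32,40),[.5439,-.1918,-.185]),("top",cv2.imread("pics/top0.png")[:,:,::-1],(172,375),(32,26),[.5437,-.1880,-.185])):
  S=18; g=cv2.resize(img[r0:r0+hh,c0:c0+ww],None,fx=S,fy=S,interpolation=cv2.INTER_CUBIC).copy()
  b=np.clip((g.astype(float)-60)*1.4,0,255).astype(np.uint8)
  def L(P,c): cv2.polylines(b,[((proj(n,place(P,pp,.012))-[c0,r0]+.5)*S).astype(np.int32)],True,c,1)
  L([(.002,-.012,.02),(.042,-.012,.02),(.042,.012,.02),(.002,.012,.02)],(255,0,0))
  for s in(-1,1): L([(.002,s*.012,.028),(.042,s*.012,.028),(.042,s*.012,.02),(.002,s*.012,.02)],(0,255,255))
  out.append(b)
o=np.hstack(out); cv2.imwrite("pics/o6.png",cv2.resize(o,(798,int(o.shape[0]*798/o.shape[1])))[:,:,::-1])
```

```text
(no output)
```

View pics/o6.png

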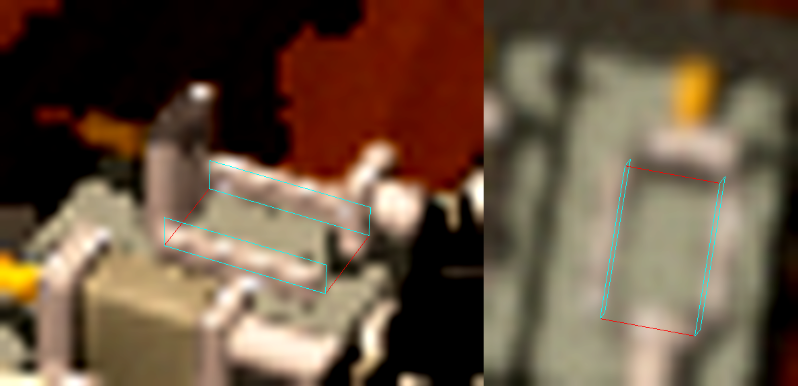

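Both overlays line up with the rails: the floor rectangle falls between the pink rails in the side and top views. Averaging the two cameras, whose errors are opposite in y, puts the station at about (0.544, -0.190), yaw -0.185. I'll correct for that and come down part of the way.

Request:
send_rows:
  targets: [-0.12,-0.27,2,0,0,0,1.6,0,0,3,0,0,0,1.6,0,0,2.5,0,0,0,1.6,0,0,0,0,0,0,1.6,0,0,0,0,0,0,1.6]

```text
time: 7.8
eef_pos: [0.5644, -0.1944, 0.095]
eef_rot: [-0.284, -3.128, -0.0]
wrist_force: [0.5, 0.3, -1.4]
finger_gap: 0.0201
grasp_force: 15.0
```

Run:
```python
from h import *
goto((.5642,-.1937,.0570),np.pi/2-.185)
s=ctrl.read_state()["eef_pos"]; img=snapshot("side"); snapshot("top")
S=14;r0,c0=125,300; b=cv2.resize(img[r0:r0+42,c0:c0+56],None,fx=S,fy=S,interpolation=cv2.INTER_CUBIC).copy()
def L(P,c,pp,z): cv2.polylines(b,[((proj("side",place(P,pp,z))-[c0,r0]+.5)*S).astype(np.int32)],True,c,1)
pp=[s[0]-.0007,s[1]-.0022,-.185]; z=s[2]-.0247
for q in(-1,1): L([(-.015,q*.01,0),(.015,q*.01,0)]+[(.015*np.cos(a),q*.01,.033+.015*np.sin(a)) for a in t],(255,0,0) if q>0 else(0,0,255),pp,z)
L([(.002,-.012,.02),(.042,-.012,.02),(.042,.012,.02),(.002,.012,.02)],(255,255,0),[.5439,-.1918,-.185],.012)
cv2.imwrite("pics/o7.png",b[:,:,::-1])
```

```text
t 7.8 pos [ 0.5644 -0.1944  0.095 ] yawy 1.39 tilt [-0.0003  0.0001] q [ 0.19  0.65  0.08  1.79 -0.08  0.71  1.71] gap 0.0201 F [ 0.5  0.3 -1.4] T [ 0.014 -0.043  0.051]
shift cm [0.03 0.07 3.8 ] turn deg 0.24
```

View pics/o7.png

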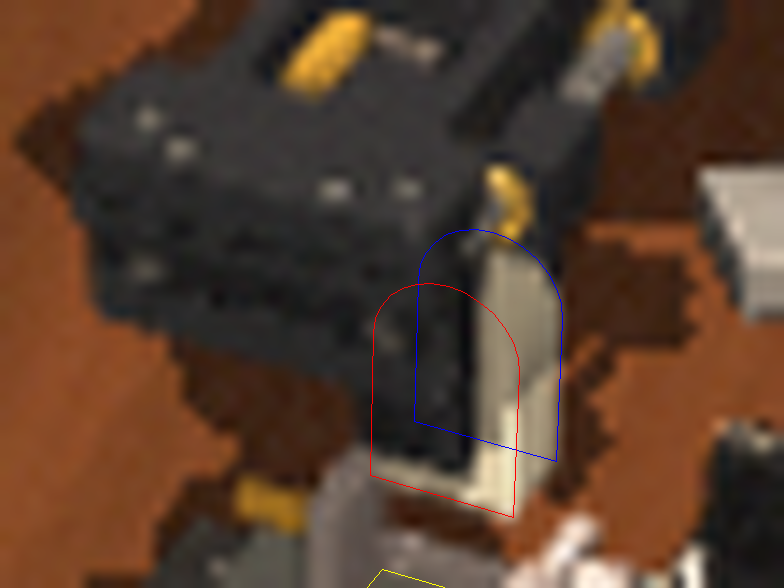

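The held blank matches its predicted outline, so I'll lower it now.

Request:
send_rows:
  targets: [0.03,0.07,1,0,0,0.2,1.6,0,0,1.2,0,0,0,1.6,0,0,0.8,0,0,0,1.6,0,0,0.4,0,0,0,1.6,0,0,0.3,0,0,0,1.6,0,0,0,0,0,0,1.6,0,0,0,0,0,0,1.6]

```text
time: 8.6
eef_pos: [0.5643, -0.1939, 0.0578]
eef_rot: [0.289, 3.128, -0.0]
wrist_force: [0.1, 0.0, 0.3]
finger_gap: 0.0197
grasp_force: 15.0
```

Run:
```python
from h import *
goto((.5642,-.1937,.0570),np.pi/2-.185)
```

```text
t 8.6 pos [ 0.5643 -0.1939  0.0578] yawy 1.386 tilt [ 0.0003 -0.0001] q [ 0.2   0.71  0.08  1.8  -0.08  0.64  1.71] gap 0.0197 F [0.1 0.  0.3] T [0.043 0.033 0.012]
shift cm [0.01 0.02 0.08] turn deg 0.03
```

Nothing is touching yet, so I'll feel for the floor, then release and retreat straight up.

Request:
send_rows:
  targets: [0,0,0.08,0,0,0,1.6,0,0,0.04,0,0,0,1.6,0,0,0,0,0,0,1.6]

```text
time: 8.9
eef_pos: [0.5643, -0.1939, 0.0567]
eef_rot: [0.289, 3.128, -0.0]
wrist_force: [0.6, -0.2, -0.3]
finger_gap: 0.0201
grasp_force: 15.0
```

Request:
send_rows:
  targets: [0,0,0,0,0,0,2.3,0,0,0,0,0,0,3.0,0,0,0,0,0,0,3.0,0,0,0,0,0,0,3.0,0,0,-1,0,0,0,3.0,0,0,-3,0,0,0,3.0,0,0,-4,0,0,0,3.0,0,0,0,0,0,0,3.0,0,0,0,0,0,0,3.0]

```text
time: 9.8
eef_pos: [0.5649, -0.194, 0.1379]
eef_rot: [0.289, 3.126, -0.001]
wrist_force: [-0.7, 0.7, -0.0]
finger_gap: 0.0301
grasp_force: 0.0
```

Run:
```python
from h import *
a=-.185; k=np.array([.5438-.046*np.cos(a),-.190-.046*np.sin(a)]); print(k)
goto((*k,.12),np.pi/2+a)
img=snapshot("side")
print([(round(d["p"],2),d["xy"]) for d in search_frame("side","blank")])
S=9;r0,c0=125,300; b=cv2.resize(img[r0:r0+64,c0:c0+80],None,fx=S,fy=S,interpolation=cv2.INTER_CUBIC).copy()
def L(P,c,pp,z): cv2.polylines(b,[((proj("side",place(P,pp,z))-[c0,r0]+.5)*S).astype(np.int32)],True,c,1)
pp=[.5643-.0007,-.1939-.0022,-.185]
for q in(1,): L([(-.015,q*.01,0),(.015,q*.01,0)]+[(.015*np.cos(u),q*.01,.033+.015*np.sin(u)) for u in t],(255,0,0),pp,.032)
st=[.5439,-.1918,-.185]
for yaw,c in((0,(0,255,0)),(-.15,(0,255,255))):
  cc,s=np.cos(yaw),np.sin(yaw)
  L([(-.046+cc*x-s*y,s*x+cc*y,.085) for x,y in((-.014,-.006),(.014,-.006),(.014,.006),(-.014,.006))],c,st,.012)
cv2.imwrite("pics/o8.png",b[:,:,::-1])
```

```text
[ 0.49858493 -0.18153846]
t 9.8 pos [ 0.5649 -0.194   0.1379] yawy 1.386 tilt [ 0.0024 -0.0006] q [ 0.19  0.59  0.09  1.77 -0.07  0.78  1.7 ] gap 0.0301 F [-0.7  0.7 -0. ] T [-0.012 -0.001 -0.011]
shift cm [6.75 0.01 1.78] turn deg 0.04
[(0.81, [383.0, 307.7]), (0.75, [283.5, 246.3]), (0.74, [330.9, 162.5]), (0.61, [315.1, 251.7]), (0.28, [232.3, 225.8])]
```

View pics/o8.png

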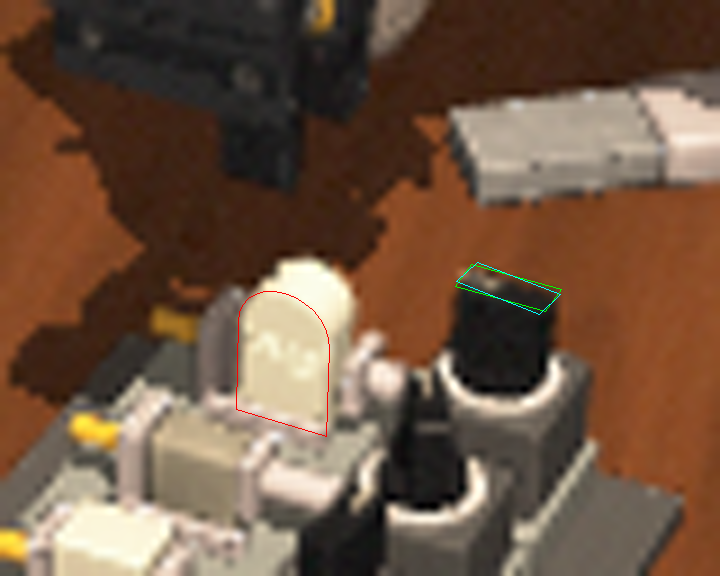

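The blank stands in the channel at its predicted outline, and the knob bar's top matches the model. Now I'll move to the knob.

Request:
send_rows:
  targets: [1.5,0,0,0,0,1,3.0,3,0,0,0,0,2,3.0,2.25,0,0,0,0,1,3.0,0,0,0,0,0,0,3.0,0,0,2,0,0,0,3.0,0,0,2,0,0,0,3.0,0,0,1.2,0,0,0,3.0,0,0,0,0,0,0,3.0,0,0,0,0,0,0,3.0]
  grip_force: 60

```text
time: 10.8
eef_pos: [0.4983, -0.1798, 0.0844]
eef_rot: [-0.398, -3.116, -0.0]
wrist_force: [1.4, 0.2, 0.1]
finger_gap: 0.0301
grasp_force: 0.0
```

Run:
```python
from h import *
goto((.4986,-.1815,.086),np.pi/2-.185-.07)
```

```text
t 10.8 pos [ 0.4983 -0.1798  0.0844] yawy 1.317 tilt [-0.0006  0.0001] q [ 0.19  0.58  0.1   1.97 -0.09  0.6   1.66] gap 0.0301 F [1.4 0.2 0.1] T [-0.028 -0.081  0.008]
shift cm [-0.07 -0.15 -0.16] turn deg 0.04
```

Now correct the position, rise 1.6 mm and close.

Request:
send_rows:
  targets: [-0.07,-0.15,-0.16,0,0,0,3.0,0,0,0,0,0,0,3.0,0,0,0,0,0,0,0.8,0,0,0,0,0,0,0.8,0,0,0,0,0,0,0.8,0,0,0,0,0,0,0.8,0,0,0,0,0,0,0.8,0,0,0,0,0,0,0.8]

```text
time: 11.6
eef_pos: [0.4986, -0.1813, 0.0864]
eef_rot: [0.398, 3.116, 0.0]
wrist_force: [0.2, 0.6, 5.8]
finger_gap: 0.0114
grasp_force: 60.0
```

Run:
```python
from h import *
goto((.4986,-.1815,.086),np.pi/2-.185-.07)
```

```text
t 11.6 pos [ 0.4986 -0.1813  0.0864] yawy 1.317 tilt [0.0004 0.0001] q [ 0.19  0.58  0.1   1.97 -0.09  0.6   1.66] gap 0.0114 F [0.2 0.6 5.8] T [0.255 0.142 0.049]
shift cm [-0.   -0.02  0.04] turn deg 0.05
```

Request:
send_rows:
  targets: [0,0,0,0,0,3,0.8,0,0,0,0,0,4,0.8,0,0,0,0,0,4,0.8,0,0,0,0,0,4,0.8,0,0,0,0,0,4,0.8,0,0,0,0,0,3,0.8,0,0,0,0,0,0,0.8,0,0,0,0,0,0,0.8,0,0,0,0,0,0,0.8]

```text
time: 12.5
eef_pos: [0.4986, -0.1814, 0.0864]
eef_rot: [0.985, 2.983, 0.0]
wrist_force: [-0.9, 0.1, 5.3]
finger_gap: 0.0115
grasp_force: 60.0
```

```bash
cat > r.py <<'E'
from h import *
goto((.4986,-.1815,.086),np.pi/2-.185-.07)
s=ctrl.read_state(); R=Ro.from_rotvec(s["eef_rot"]).as_matrix(); print("turned deg",round(np.degrees(1.317-np.arctan2(R[1,1],R[0,1])),2),"Tz",round(s["wrist_torque"][2],3),"effort7",round(s["joint_efforts"][6],3))
E
python3 r.py
```

```text
t 12.5 pos [ 0.4986 -0.1814  0.0864] yawy 0.933 tilt [ 0.0003 -0.0001] q [ 0.11  0.59  0.2   1.97 -0.19  0.6   1.37] gap 0.0115 F [-0.9  0.1  5.3] T [0.171 0.231 0.046]
shift cm [-0.01 -0.01  0.04] turn deg -21.95
turned deg 22.02 Tz 0.046 effort7 -0.103
```

Request:
send_rows:
  targets: [0,0,0,0,0,2,0.8,0,0,0,0,0,2,0.8,0,0,0,0,0,2,0.8]

```text
time: 12.8
eef_pos: [0.4986, -0.1814, 0.0864]
eef_rot: [1.141, 2.927, -0.0]
wrist_force: [-0.8, 0.6, 5.3]
finger_gap: 0.0113
grasp_force: 60.0
```

```bash
python3 r.py
```

```text
t 12.8 pos [ 0.4986 -0.1814  0.0864] yawy 0.827 tilt [ 0.0003 -0.0002] q [ 0.09  0.59  0.22  1.97 -0.22  0.6   1.29] gap 0.0113 F [-0.8  0.6  5.3] T [0.093 0.186 0.372]
shift cm [-0.   -0.    0.04] turn deg -27.99
turned deg 28.06 Tz 0.372 effort7 0.025
```

Request:
send_rows:
  targets: [0,0,0,0,0,2,0.8,0,0,0,0,0,2,0.8,0,0,0,0,0,0,0.8,0,0,0,0,0,0,0.8]

```text
time: 13.2
eef_pos: [0.4986, -0.1815, 0.0864]
eef_rot: [1.241, 2.886, -0.0]
wrist_force: [-1.4, 0.8, 6.6]
finger_gap: 0.0118
grasp_force: 60.0
```

```bash
python3 r.py
```

```text
t 13.2 pos [ 0.4986 -0.1815  0.0864] yawy 0.758 tilt [ 0.0002 -0.0002] q [ 0.08  0.59  0.24  1.97 -0.24  0.61  1.23] gap 0.0118 F [-1.4  0.8  6.6] T [0.117 0.225 0.209]
shift cm [-0.   -0.    0.04] turn deg -31.94
turned deg 32.0 Tz 0.209 effort7 -0.2
```

Request:
send_rows:
  targets: [0,0,0,0,0,2,0.8,0,0,0,0,0,2,0.8]

```text
time: 13.4
eef_pos: [0.4985, -0.1814, 0.0864]
eef_rot: [1.342, 2.84, -0.0]
wrist_force: [-0.8, 0.2, 5.7]
finger_gap: 0.0115
grasp_force: 60.0
```

```bash
python3 r.py|tail -1
```

```text
turned deg 36.06 Tz 0.319 effort7 0.041
```

Request:
send_rows:
  targets: [0,0,0,0,0,2,0.8]

```text
time: 13.5
eef_pos: [0.4985, -0.1815, 0.0864]
eef_rot: [1.392, 2.816, -0.0]
wrist_force: [-0.5, 1.2, 5.7]
finger_gap: 0.0114
grasp_force: 60.0
```

```bash
python3 r.py|tail -1
```

```text
turned deg 38.06 Tz 0.321 effort7 0.024
```

Request:
send_rows:
  targets: [0,0,0,0,0,2,0.8]

```text
time: 13.6
eef_pos: [0.4986, -0.1815, 0.0864]
eef_rot: [1.441, 2.791, -0.0]
wrist_force: [-2.0, -0.2, 5.6]
finger_gap: 0.0116
grasp_force: 60.0
```

```bash
python3 r.py|tail -1
```

```text
turned deg 40.06 Tz 0.328 effort7 0.024
```

Request:
send_rows:
  targets: [0,0,0,0,0,1.5,0.8,0,0,0,0,0,1.5,0.8]

```text
time: 13.8
eef_pos: [0.4986, -0.1815, 0.0864]
eef_rot: [1.513, 2.753, -0.0]
wrist_force: [-1.0, -0.1, 5.8]
finger_gap: 0.0122
grasp_force: 60.0
```

```bash
python3 r.py|tail -1
```

```text
turned deg 43.04 Tz 0.284 effort7 -0.068
```

Request:
send_rows:
  targets: [0,0,0,0,0,1.5,0.8,0,0,0,0,0,1.5,0.8]

```text
time: 14.0
eef_pos: [0.4985, -0.1815, 0.0864]
eef_rot: [1.585, 2.712, -0.0]
wrist_force: [-1.7, 0.3, 4.9]
finger_gap: 0.0115
grasp_force: 60.0
```

```bash
python3 r.py|tail -1
```

```text
turned deg 46.04 Tz 0.357 effort7 -0.064
```

Request:
send_rows:
  targets: [0,0,0,0,0,2,0.8]

```text
time: 14.1
eef_pos: [0.4985, -0.1815, 0.0864]
eef_rot: [1.632, 2.684, -0.0]
wrist_force: [-1.4, 0.4, 5.7]
finger_gap: 0.0112
grasp_force: 60.0
```

```bash
python3 r.py|tail -1
```

```text
turned deg 48.04 Tz 0.306 effort7 0.083
```

Still free, so I'll keep turning.

Request:
send_rows:
  targets: [0,0,0,0,0,1.5,0.8,0,0,0,0,0,2,0.8]

```text
time: 14.3
eef_pos: [0.4985, -0.1815, 0.0864]
eef_rot: [1.713, 2.633, -0.0]
wrist_force: [-1.2, 0.3, 6.3]
finger_gap: 0.0111
grasp_force: 60.0
```

```bash
python3 r.py|tail -1
```

```text
turned deg 51.54 Tz 0.436 effort7 -0.014
```

Request:
send_rows:
  targets: [0,0,0,0,0,2,0.8]

```text
time: 14.4
eef_pos: [0.4985, -0.1815, 0.0864]
eef_rot: [1.758, 2.603, -0.0]
wrist_force: [-0.7, 1.1, 5.3]
finger_gap: 0.0116
grasp_force: 60.0
```

```bash
python3 r.py|tail -1
```

```text
turned deg 53.54 Tz 0.499 effort7 -0.116
```

Request:
send_rows:
  targets: [0,0,0,0,0,2,0.8]

```text
time: 14.5
eef_pos: [0.4985, -0.1815, 0.0864]
eef_rot: [1.803, 2.572, -0.0]
wrist_force: [-0.7, 0.5, 5.6]
finger_gap: 0.0116
grasp_force: 60.0
```

```bash
python3 r.py|tail -1
```

```text
turned deg 55.53 Tz 0.445 effort7 -0.171
```

Request:
send_rows:
  targets: [0,0,0,0,0,0.4,0.8]

```text
time: 14.6
eef_pos: [0.4985, -0.1815, 0.0864]
eef_rot: [1.812, 2.566, -0.001]
wrist_force: [-0.8, 0.2, 6.8]
finger_gap: 0.0116
grasp_force: 60.0
```

```bash
python3 r.py|tail -1
```

```text
turned deg 55.9 Tz 0.61 effort7 -0.653
```

Request:
send_rows:
  targets: [0,0,0,0,0,0,0.8,0,0,0,0,0,0,0.8]

```text
time: 14.8
eef_pos: [0.4985, -0.1815, 0.0864]
eef_rot: [1.811, 2.567, -0.0]
wrist_force: [-1.9, 0.3, 6.2]
finger_gap: 0.0113
grasp_force: 60.0
```

```bash
python3 r.py|tail -1
```

```text
turned deg 55.85 Tz 0.541 effort7 -0.514
```

Request:
send_rows:
  targets: [0,0,0,0,0,0,0.8]

```text
time: 14.9
eef_pos: [0.4984, -0.1815, 0.0864]
eef_rot: [1.811, 2.567, -0.001]
wrist_force: [-1.6, 0.1, 5.6]
finger_gap: 0.0117
grasp_force: 60.0
```

```bash
python3 r.py|tail -1
python3 - <<'E'
import numpy as np
d=np.array([[28,.372],[36,.319],[38,.321],[40,.328],[43,.284],[46,.357],[48,.306],[51.5,.436],[53.5,.499],[55.5,.445]])
for s in(.0144,.0168,.0192):  # N m per deg: 15 N in .2/.17/.15 rad
  best=min((np.sum((d[:,1]-.325-s*np.clip(d[:,0]-c,0,None))**2),c) for c in np.arange(40,54,.25)); c=best[1]
  print(s,best,"N at 55.9:",s*(55.9-c)/.011)
E
```

```text
turned deg 55.85 Tz 0.518 effort7 -0.51
0.0144 (np.float64(0.012068360000000004), np.float64(45.0)) N at 55.9: 14.26909090909091
0.0168 (np.float64(0.011812040000000001), np.float64(46.5)) N at 55.9: 14.356363636363636
0.0192 (np.float64(0.011326279999999998), np.float64(47.0)) N at 55.9: 15.534545454545452
```

Run:
```python
from h import *
for i in range(12):
    snapshot("side"); s=ctrl.read_state(); R=Ro.from_rotvec(s["eef_rot"]).as_matrix()
    print(round(s["time"],2),round(s["wrist_torque"][2],3),round(s["joint_efforts"][6],3),round(np.degrees(1.317-np.arctan2(R[1,1],R[0,1])),2),np.round(s["wrist_force"],1))
print([k for k in s])
for d in tip_of("side","jaw"): print("jaw",d["p"],d["xy"])
```

```text
14.95 0.529 -0.51 55.85 [-1.4 -0.6  5.9]
15.0 0.507 -0.51 55.85 [-1.4  0.7  6. ]
15.05 0.531 -0.51 55.84 [-0.9 -0.6  5.9]
15.1 0.498 -0.51 55.85 [-1.5  0.3  6.3]
15.15 0.532 -0.51 55.84 [-1.6  0.1  6.4]
15.2 0.509 -0.51 55.85 [-0.8  0.3  5.9]
15.25 0.538 -0.51 55.85 [-1.7 -0.3  5.8]
15.3 0.506 -0.51 55.85 [-1.5  1.2  5.9]
15.35 0.52 -0.51 55.85 [-1.4  0.5  6.2]
15.4 0.542 -0.51 55.85 [-1.4  1.   5.2]
15.45 0.529 -0.51 55.85 [-1.6 -0.4  5.6]
15.5 0.519 -0.51 55.85 [-1.3  0.9  5.9]
['time', 'q', 'joint_velocities', 'joint_efforts', 'eef_pos', 'eef_rot', 'wrist_force', 'wrist_torque', 'grasp_force', 'finger_gap']
jaw 0.37 [335.3, 166.5]
```

Request:
send_rows:
  targets: [0,0,0,0,0,-0.5,0.8,0,0,0,0,0,0,0.8,0,0,0,0,0,0,0.8]

```text
time: 15.85
eef_pos: [0.4985, -0.1816, 0.0864]
eef_rot: [1.8, 2.575, -0.0]
wrist_force: [-1.0, 0.2, 5.5]
finger_gap: 0.0117
grasp_force: 60.0
```

```bash
cat > m.py <<'E'
from h import *
T=[];E=[]
for i in range(4):
    snapshot("side"); s=ctrl.read_state(); R=Ro.from_rotvec(s["eef_rot"]).as_matrix(); T.append(s["wrist_torque"][2]);E.append(s["joint_efforts"][6])
print(round(s["time"],2),"Tz",round(np.mean(T),3),"e7",round(np.mean(E),3),"deg",round(np.degrees(1.317-np.arctan2(R[1,1],R[0,1])),2),"q7",round(s["q"][6],4))
E
python3 m.py
```

```text
16.05 Tz 0.378 e7 -0.381 deg 55.37 q7 0.9199
```

Request:
send_rows:
  targets: [0,0,0,0,0,-0.5,0.8,0,0,0,0,0,0,0.8,0,0,0,0,0,0,0.8]

```text
time: 16.35
eef_pos: [0.4985, -0.1815, 0.0864]
eef_rot: [1.789, 2.582, -0.0]
wrist_force: [-1.2, 0.6, 5.5]
finger_gap: 0.0114
grasp_force: 60.0
```

```bash
python3 m.py
```

```text
16.55 Tz 0.211 e7 -0.208 deg 54.9 q7 0.9263
```

Request:
send_rows:
  targets: [0,0,0,0,0,-0.5,0.8,0,0,0,0,0,0,0.8,0,0,0,0,0,0,0.8]

```text
time: 16.85
eef_pos: [0.4985, -0.1816, 0.0864]
eef_rot: [1.779, 2.589, 0.0]
wrist_force: [-0.4, 0.2, 5.4]
finger_gap: 0.0117
grasp_force: 60.0
```

```bash
python3 m.py
```

```text
17.05 Tz -0.007 e7 0.005 deg 54.45 q7 0.9326
```

Request:
send_rows:
  targets: [0,0,0,0,0,-0.5,0.8,0,0,0,0,0,0,0.8,0,0,0,0,0,0,0.8]

```text
time: 17.35
eef_pos: [0.4985, -0.1815, 0.0864]
eef_rot: [1.768, 2.597, 0.0]
wrist_force: [-1.1, 0.9, 6.2]
finger_gap: 0.0116
grasp_force: 60.0
```

```bash
python3 m.py
```

```text
17.55 Tz -0.104 e7 0.088 deg 53.96 q7 0.9392
```

Request:
send_rows:
  targets: [0,0,0,0,0,-0.4,0.8,0,0,0,0,0,0,0.8,0,0,0,0,0,0,0.8]

```text
time: 17.85
eef_pos: [0.4985, -0.1815, 0.0864]
eef_rot: [1.759, 2.603, 0.0]
wrist_force: [-2.0, 1.1, 6.0]
finger_gap: 0.0113
grasp_force: 60.0
```

```bash
python3 m.py
```

```text
18.05 Tz -0.093 e7 0.102 deg 53.56 q7 0.9445
```

The forward rest torque of +0.52 and the backward slip torque of about -0.10 average 0.21 N m, which means about 19 N. I'll back off a little.

Request:
send_rows:
  targets: [0,0,0,0,0,-0.4,0.8,0,0,0,0,0,-0.4,0.8,0,0,0,0,0,-0.4,0.8]

```text
time: 18.35
eef_pos: [0.4985, -0.1815, 0.0864]
eef_rot: [1.732, 2.621, 0.0]
wrist_force: [-1.3, 1.0, 5.6]
finger_gap: 0.0113
grasp_force: 60.0
```

```bash
python3 r.py|tail -1; python3 m.py;python3 m.py
```

```text
turned deg 52.36 Tz -0.11 effort7 0.091
18.55 Tz -0.13 e7 0.151 deg 52.37 q7 0.9605
18.75 Tz -0.118 e7 0.133 deg 52.37 q7 0.9605
```

Request:
send_rows:
  targets: [0,0,0,0,0,-0.5,0.8,0,0,0,0,0,-0.5,0.8,0,0,0,0,0,-0.3,0.8,0,0,0,0,0,0,0.8]

```text
time: 19.15
eef_pos: [0.4985, -0.1815, 0.0864]
eef_rot: [1.702, 2.64, 0.0]
wrist_force: [-1.7, 0.6, 5.2]
finger_gap: 0.0117
grasp_force: 60.0
```

```bash
python3 m.py
```

```text
19.35 Tz -0.156 e7 0.176 deg 51.08 q7 0.9778
```

Request:
send_rows:
  targets: [0,0,0,0,0,0.5,0.8,0,0,0,0,0,0.5,0.8,0,0,0,0,0,0,0.8]

```text
time: 19.65
eef_pos: [0.4985, -0.1815, 0.0864]
eef_rot: [1.724, 2.626, -0.0]
wrist_force: [-1.5, 0.1, 5.3]
finger_gap: 0.0114
grasp_force: 60.0
```

```bash
python3 m.py
```

```text
19.85 Tz 0.252 e7 -0.256 deg 52.0 q7 0.9651
```

Clamp is now about 14.5 N. I'll unwind the elastic torque and let go.

Request:
send_rows:
  targets: [0,0,0,0,0,-0.5,0.8,0,0,0,0,0,0,0.8,0,0,0,0,0,0,1.5,0,0,0,0,0,0,2.4,0,0,0,0,0,0,2.4,0,0,0,0,0,0,2.4,0,0,-1,0,0,0,2.4,0,0,-3,0,0,0,2.4,0,0,-4,0,0,0,2.4,0,0,-4,0,0,0,2.4,0,0,-4,0,0,0,2.4,0,0,0,0,0,0,2.4,0,0,0,0,0,0,2.4]

```text
time: 21.15
eef_pos: [0.4988, -0.1814, 0.2472]
eef_rot: [1.711, 2.632, 0.002]
wrist_force: [0.1, 0.5, -0.1]
finger_gap: 0.0241
grasp_force: 0.0
```

Run:
```python
from h import *
goto((.4986,-.1815,.086),1.3)
img=snapshot("side")
S=9;r0,c0=130,300; b=cv2.resize(img[r0:r0+64,c0:c0+80],None,fx=S,fy=S,interpolation=cv2.INTER_CUBIC)
cv2.imwrite("pics/o9.png",b[:,:,::-1])
```

```text
t 21.15 pos [ 0.4988 -0.1814  0.2472] yawy 0.418 tilt [ 0.0024 -0.0001] q [-0.09  0.35  0.45  1.88 -0.19  0.95  0.86] gap 0.0241 F [ 0.1  0.5 -0.1] T [-0.068  0.1   -0.014]
shift cm [ 0.02 -0.06 16.12] turn deg -50.55
```

View pics/o9.png

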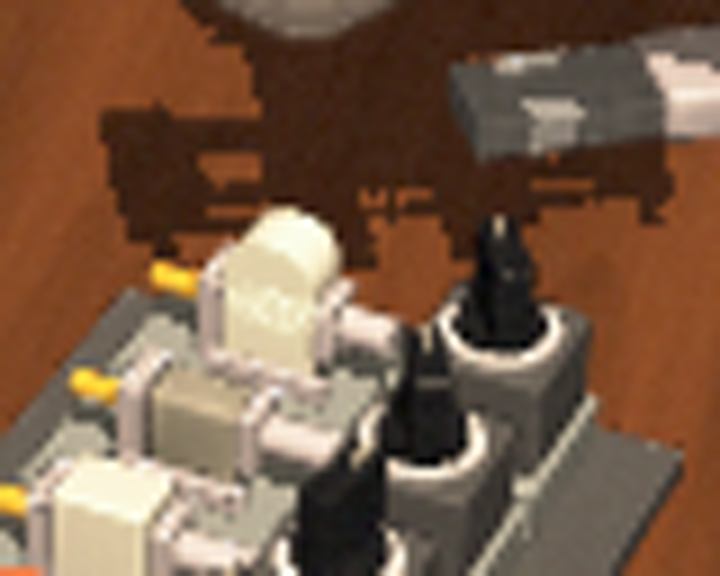

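The picture shows the blank upright at about (280, 290), held between jaw and back stop. The knob has turned and the gripper is clear, so I'll hand the job in.

```bash
python3 -c "
from rig import ctrl
print(ctrl.finish_job())"
```

```text
the job is handed in; nothing more can be done
None
```

I handed the job in with the blank standing in the empty station, clamped against its back stop at about 14.5 N (estimated from wrist torque), and the gripper clear; the clamp peaked near 19 N by the same estimate, and no verdict came back.

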